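# Register a test carton with the stand-mounted scanner

### The job

Stand the small white carton that is on the desk upright in the marked field in front of the scanner, one of its two broad faces squarely towards the scanner window, and let go of it. Then scan it: take the raised pistol grip between both fingers, gently squeeze the orange trigger until you feel it come up firm against its switch, keep it there for about a second without bending the scanner over on its flexible neck, and let the trigger spring right back. Leave the carton standing in the field, and do not disturb the glue stick and the correction-fluid bottle beside the scanner or the eraser.

Things in the scene. Friction and masses are not known exactly. Their poses are not given: they have to be found in the camera images.
- carton: loose white-and-grey test carton, 46 (its x) x 30 (its y) x 108 (its z) mm, 30 to 80 g, standing upright at the start. Origin at the centre of its underside, z up. Its two broad 46 x 108 mm faces look along its +y and -y; either may face the scanner. Grasp it near the top across the 30 mm.
- stand: scanner stand fixed to the desk: black foot 100 x 110 x 12 mm; origin under its centre, +x where the window looks, z up. White read plate (84 in x, 100 in y, 4 thick), centre 160 mm ahead. The grey scanner is held upside down by its head (x -52 to +52, 60 wide, 59 to 103 mm high, window on the +x end); its pistol grip rises from the head, raked back, away from the plate.
- read_spot (a point): centre of the reading field on top of the white read plate (4 mm above the desk); blue corner marks outline a field 60 mm along the stand's x and 76 mm along its y. Axes as the stand's.
- scanner (a joint): lean of the whole scanner on its flexible rubber neck, about the stand's level y axis 28 mm above the desk; 0 rad is upright, positive leans towards the read plate. Sprung to 0 with 4 N m/rad, limits +-0.4: a one-sided push of 5 N on the grip leans it about 0.15 rad.
- grip (a point): grey pistol grip. Origin on its axis at the head, 100 mm over the desk, 12 mm behind the stand's origin. z up along the grip, 0.42 rad off vertical, leaning to the stand's -x; x out of its front (trigger side); y level. Flat back at x = -14, front x = +14, 30 wide in y, top z = 92 mm (cap 32 x 34). Good finger place: z = 58 mm, coming down along z, open 65 mm or more, centred near x = 9 mm.
- trigger: orange blade 18 wide, 9 thick, 64 mm long, hinged at its low end; origin on the hinge, x = 18, z = 12 mm of the grip. At rest it stands 0.30 rad forward of the grip's axis: its front is at x = 41 mm at the tip, 37 at z = 58 mm. Squeezing turns it to the grip; the spring takes 3 N at z = 58 mm to start, 9 N at 0.24 rad, and returns it. Never squeeze it with more than 40 N.
- trigger_tip (a point): point in the blade 60 mm from the hinge; x = 35.7, z = 69.3 mm in the grip's frame at rest; x falls as the trigger is squeezed.
- switch: black switch button, 9 mm across, behind the trigger at z = 55 mm of the grip; origin at its front face. Its setting differs: 2 to 9 mm proud of the grip, so the trigger meets it after 0.08 to 0.24 rad (5 to 14 mm at the tip). It does not give: the force then rises steeply. It reads when the trigger bears on it with over 3 N, i.e. a finger force of 9 to 13 N or more.
- glue: bystander: loose glue stick with green cap, 24 mm across, 96 mm tall, standing left of the read plate; origin under its centre.
- fluid: bystander: loose white correction-fluid bottle with blue cap, 30 mm across, 72 mm tall, standing right of the scanner; origin under its centre.
- rubber: bystander: loose blue-and-white eraser, 20 x 42 (its y) x 11 mm, lying on the desk; origin under its middle.
Mind the look-alikes: they are no part of the job. Several things look just like the carton: the one meant starts farthest to the robot's left.

How it is judged:
On the way, in this order (a step that is already met when the one before it is completed fails the run):
1. the carton stands upright in the marked field, a broad face to the window, released (horizontal distance between carton and read_spot below 0.022 m and height (world z) of carton between 0.001 and 0.01 m and angle between carton's own z axis and vertical below 0.08 rad and angle between the y axis of carton and the x axis of stand, either way round below 0.26 rad and contact force between the fingers and carton below 0.1 N and linear speed of carton below 0.02 m/s), for 0.3 s.
2. the trigger is held firm against its switch with the scanner upright and the carton in the field (contact force between trigger and switch above 3 N and value of joint scanner between -0.08 and 0.08 rad and horizontal distance between carton and read_spot below 0.022 m and height (world z) of carton between 0.001 and 0.01 m and angle between carton's own z axis and vertical below 0.08 rad and angle between the y axis of carton and the x axis of stand, either way round below 0.26 rad), for 0.6 s.
At the end, for the whole second after the job is handed in: Trigger held on its switch (over 3 N, lean under 0.08 rad) for 0.6 s, then sprung back to within 2 mm; carton upright (0.08 rad) in the field within 22 mm of its centre, broad face within 0.26 rad of square, released, at rest; scanner untouched, upright within 0.05 rad (all of step 1 and x of trigger_tip in the frame of grip above 0.034 m and contact force between trigger and switch below 0.1 N and value of joint scanner between -0.05 and 0.05 rad and contact force between the fingers and trigger below 0.1 N).
It fails at once if the trigger is squeezed with more than 40 N (contact force between the fingers and trigger above 40 N).
It fails at once if the glue stick is moved more than 25 mm (distance of glue from where it was at the start of the episode above 0.025 m).
It fails at once if the correction-fluid bottle is moved more than 25 mm (distance of fluid from where it was at the start of the episode above 0.025 m).
It fails at once if the eraser is moved more than 25 mm (distance of rubber from where it was at the start of the episode above 0.025 m).
It also fails if it takes over 61 s, if anything falls off the work surface, if the arm or the gripper's body presses on something with over 40 N, if the wrist force passes 120 N, or if a joint passes its speed limit or range.

### The arm

A 7-joint arm with a two-finger parallel gripper is mounted at the origin on a cart in front of the work surface, level with it; the furniture and walls round the work are solid. World frame = base frame: x ahead of the robot, y to its left, z up, the work surface at z = 0. Lengths are in m, angles in rad, forces in N, time in s.
With the tool pointing down it reaches from about 0.425 to 0.975 m from the base axis. Payload 16.7 kg.
Tool frame: the origin (TCP) lies at the very end of the fingers, on their centre line; the grasp point (between the pads) lies r.pinch_z behind it (r.pinch_z is the distance from the TCP to the grasp point, in m); x points along the fingers, z is the direction in which the jaws open and shut, and the axes are right-handed (so a half turn about x gives the same grasp; the last joint's range is limited). The gripper opens to 85 mm and grips with 20 to 120 N. Pads are 22 mm wide; open, the fingers measure 114 mm over their backs; the gripper's body (76 mm by 85 mm) begins 54 mm behind the grasp point. The pads swing forward as they close: fully open they stand 13 mm farther back than shut.
Start: joints at [1.073, 0.426, 0.074, 1.606, -0.034, 1.111, -0.067], TCP at [0.231, -0.634, 0.231] pointing down, gripper open.
Joint ranges: [-2.85, 2.85], [-0.5, 2.14], [-1.23, 1.37], [0.21, 2.46], [-1.02, 4.16], [0.16, 2.05], [-2.73, 2.73]. Speed limits (rad/s): [1.89, 1.89, 2.39, 2.39, 3.01, 3.01, 3.01].

### API

Orientations are given as a unit quaternion [x, y, z, w].
In Python, from cell import r, cams, recognise, silhouettes, tip_of gives the robot as it stands.
- The arm moves only by the shell command python3 -m crank 'ROWS' [FORCE]. ROWS is JSON, a list of rows, each a list of 3 entries, a list of its own where there are three numbers: the shift along the tool's x, y, z in units of 50 mm (1.0 is 50 mm), then the turn, a rotation vector about the tool's x, y, z in rad, then the closure, from 0 (fully open) to 1 (shut). A call has 1 to 10 rows; each row shifts and turns the pose as measured when the row begins, along the tool's axes as they then stand; what a row does not reach is not made up. A row lasts 1/8 s, in which the tool goes at most 62.5 mm and 10.7 degrees, less where a joint would pass 70% of its speed; a pose out of reach is approached as far as the arm can. A call is refused whole if a number of a shift passes 1 or a number of a turn 0.188, either way. A call with a gripper value outside its range is refused whole. The fingers move at their own pace and stop on an object; FORCE is the grip in N (left out, the last holds). Time passes only in rows, so rows that do not move let the fingers close. It gives the time, the measured TCP pose, the force and the opening at its end, in the units of the state.
- r.observe(): the state, without advancing time (a new reading comes with each control period).
- cams.read_camera(name): name is "scene" or "top" or "wrist"; returns the picture (400x640x3 uint8, red, green, blue); there is no depth.
- cams.camera_params(name): a dict with "fx", "fy", "cx", "cy" (pixels), "world_from_camera" (4x4, takes a point from camera to world coordinates); the wrist camera has in their place "T_tool_cam" (4x4, takes a point from camera to tool coordinates, whose origin is the TCP and whose axes are the tool frame's). Camera axes: x right, y up, looking along -z (the intrinsics and any distortion apply to the point x, -y, -z); pixel columns grow to the right and rows downward; lengths in m; the calibration is good to about 2 mm. A picture is of the moment at which its call begins: read the wrist's pose just before it. camera_params takes no time and is no camera call.
- r.job_done(): hands the job in, once; it reports no verdict.
Trained networks look in the newest picture that a camera, given by its name, has taken for a name from the list of things; names that differ only in an ending like _2 or _b are one class to them, and where a whole thing is asked for, a point or a joint stands for the part that bears it (a point fixed in the world has none). Each returns a list of dicts, best first, with "p" (0 to 1); they miss things now and then, are a little off and sometimes report something else, mostly with a low value. They report only what shows in the picture. A call takes as long as a camera call. They do not tell look-alikes from the thing itself.
- recognise(camera, query): "box" ([centre column, centre row, width, height] in pixels, round what is visible of it).
- silhouettes(camera, query): "pixels" (400x640 bool, what is visible of it) and "box" ([centre column, centre row, width, height] in pixels, round what is visible of it).
- tip_of(camera, query): "xy" ([column, row] in pixels: a listed point, or the origin of a listed thing).
The state is a dict: "t": time; "joint_pos": joint angles; "qvel": joint speeds; "joint_torque": joint torques, N m; "ee_pos": TCP position; "ee_rot": TCP orientation; "ft_force": force on the tool from outside, world axes, zero at the start; "ft_torque": the same for the moment, N m; "finger_gap": finger opening in m.
Only numpy, scipy, OpenCV 4.12 (cv2) and the standard library are available. Lean on these libraries where they do the work, as an engineer would, in place of code of your own. Each camera call takes 0.05 s, during which the arm holds its last target.

## Working session

There is one attempt and no reset: what is moved stays moved. The work goes in short steps, Python scripts to look and compute and a shell command to move; the robot and the scene stay as the last step left them, time stands still between calls to the robot, and variables do not carry over. Pictures are saved under pics/ and viewed, and the job is handed in when it is done.

```bash
ls; mkdir -p pics
python3 - <<'E'
from cell import r,cams,recognise,silhouettes,tip_of
import cv2,numpy as np
s=r.observe(); print({k:np.round(v,3).tolist() for k,v in s.items()}, r.pinch_z)
for c in ("scene","top"):
    im=cams.read_camera(c); cv2.imwrite(f"pics/{c}0.png",im[:,:,::-1])
    p=cams.camera_params(c); print(c,{k:np.round(v,3).tolist() for k,v in p.items()})
    for q in ("carton","stand","read_spot","grip","trigger_tip","glue","fluid","rubber"):
        try:
            print(q,[(np.round(d["xy"],1).tolist(),round(d["p"],2)) for d in tip_of(c,q)])
        except Exception as e: print(q,e)
print(r.observe()["t"])
E
```

```text
pics
{'t': 0.0, 'joint_pos': [1.072, 0.427, 0.074, 1.607, -0.034, 1.111, -0.067], 'qvel': [0.001, -0.001, -0.001, -0.0, -0.001, 0.0, 0.0], 'joint_torque': [0.001, -94.983, 3.761, -46.35, 0.019, 0.01, 0.0], 'ee_pos': [0.231, -0.634, 0.231], 'ee_rot': [0.406, 0.58, -0.405, 0.579], 'ft_force': [0.685, -0.082, -0.032], 'ft_torque': [0.014, -0.037, 0.021], 'finger_gap': 0.085} 0.0187
scene {'fx': 367.017, 'fy': 367.017, 'cx': 316.118, 'cy': 203.611, 'world_from_camera': [[0.577, 0.468, -0.67, -0.015], [-0.817, 0.309, -0.488, -0.532], [-0.022, 0.828, 0.56, 0.603], [0.0, 0.0, 0.0, 1.0]]}
carton [([359.9, 278.1], 0.68), ([376.2, 319.2], 0.67), ([403.7, 278.5], 0.66), ([429.8, 307.5], 0.55), ([303.4, 246.1], 0.45)]
stand [([247.4, 234.0], 0.74)]
read_spot [([305.7, 248.0], 0.84)]
grip [([242.8, 200.3], 0.91)]
trigger_tip [([238.9, 173.5], 0.49)]
glue [([312.9, 216.6], 0.56)]
fluid [([240.1, 270.9], 0.8), ([244.2, 193.1], 0.52)]
rubber [([360.8, 225.4], 0.52)]
top {'fx': 456.168, 'fy': 456.168, 'cx': 314.037, 'cy': 197.419, 'world_from_camera': [[0.018, 0.996, -0.089, 0.43], [-1.0, 0.02, 0.016, -0.124], [0.017, 0.089, 0.996, 1.267], [0.0, 0.0, 0.0, 1.0]]}
carton [([385.3, 237.0], 0.84), ([412.4, 206.3], 0.66), ([387.5, 191.8], 0.64), ([353.8, 211.1], 0.6)]
stand [([233.8, 210.9], 0.9), ([266.7, 253.5], 0.36)]
read_spot []
grip [([228.4, 209.5], 0.66)]
trigger_tip [([224.0, 206.0], 0.5), ([236.0, 209.3], 0.5)]
glue [([274.1, 165.9], 0.52)]
fluid [([268.7, 255.1], 0.46)]
rubber [([321.6, 144.6], 0.64)]
0.9
```

View pics/scene0.png

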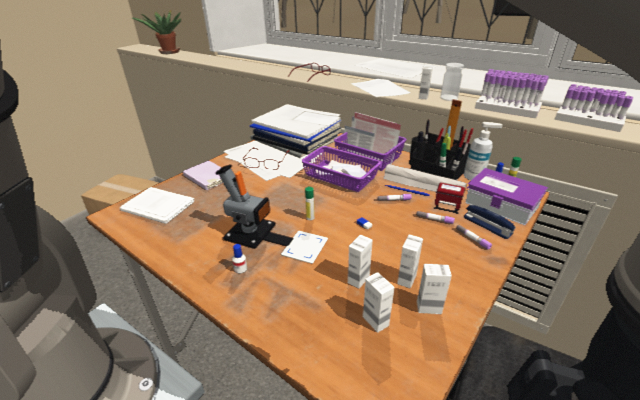

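View pics/top0.png

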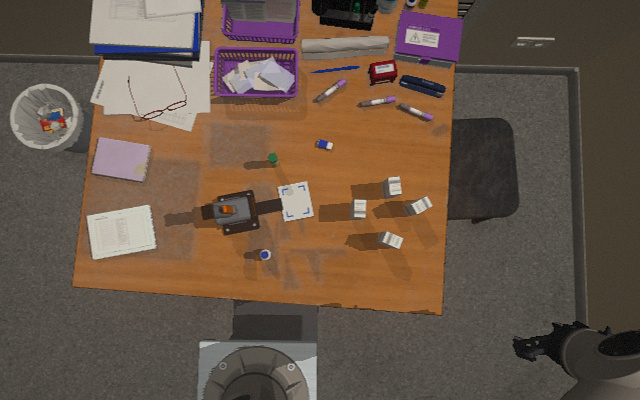

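The top view has the stand at (235,211) with the plate at (296,202). Four cartons stand at (359,208), (394,186), (419,205) and (391,240). The leftmost is the one at (359,208).

```bash
cat > h.py <<'E'
from cell import r,cams,recognise,silhouettes,tip_of
import cv2,numpy as np
from scipy.spatial.transform import Rotation as R
def Tcam(c):
    p=cams.camera_params(c)
    if c=="wrist":
        s=r.observe(); T=np.eye(4); T[:3,:3]=R.from_quat(s["ee_rot"]).as_matrix(); T[:3,3]=s["ee_pos"]
        return p,T@np.array(p["T_tool_cam"])
    return p,np.array(p["world_from_camera"])
def proj(c,P,pt=None):
    p,T=pt or Tcam(c); P=np.atleast_2d(P); q=(np.linalg.inv(T)@np.c_[P,np.ones(len(P))].T)[:3].T
    return np.c_[p["cx"]+p["fx"]*q[:,0]/-q[:,2], p["cy"]-p["fy"]*q[:,1]/-q[:,2]]
def onz(c,uv,z,pt=None):
    p,T=pt or Tcam(c); uv=np.atleast_2d(uv)
    d=np.c_[(uv[:,0]-p["cx"])/p["fx"],-(uv[:,1]-p["cy"])/p["fy"],-np.ones(len(uv))]@T[:3,:3].T
    return T[:3,3]+d*((z-T[2,3])/d[:,2])[:,None]
E
python3 - <<'E'
from h import *
print({k:v for k,v in cams.camera_params("wrist").items()}, cams.camera_params("top").keys())
for n,uv,z in [("c359",(359.5,208.5),.108),("read",(296,201.5),.004),("glue",(273,159.5),.096),("fluid",(265,255),.072),("rub",(324.5,145),.011)]:
    print(n,onz("top",uv,z).round(3))
for n,uv,z in [("read",(305.7,248),.004),("stand",(247.4,234),0),("glue",(312.9,216.6),0),("fluid",(240.1,270.9),0),("c",(359.9,278.1),0),("c",(376,319),0)]:
    print("scene",n,onz("scene",uv,z).round(3))
im=cv2.imread("pics/top0.png")
a=im[165:265,190:440]; cv2.imwrite("pics/topc.png",cv2.resize(a[:,:130],None,fx=6,fy=6,interpolation=cv2.INTER_CUBIC))
cv2.imwrite("pics/topc2.png",cv2.resize(im[170:260,330:440],None,fx=6,fy=6,interpolation=cv2.INTER_CUBIC))
E
```

```text
{'fx': 343.75377785236145, 'fy': 343.75377785236145, 'cx': 321.3372341281388, 'cy': 195.20407191465878, 'T_tool_cam': array([[ 4.20027124e-04,  3.21344155e-01, -9.46962384e-01,
        -1.41798007e-01],
       [-1.00490077e-03,  9.46962125e-01,  3.21343622e-01,
         8.23865596e-02],
       [ 9.99999407e-01,  8.16630192e-04,  7.20668768e-04,
        -2.00533653e-03],
       [ 0.00000000e+00,  0.00000000e+00,  0.00000000e+00,
         1.00000000e+00]])} dict_keys(['fx', 'fy', 'cx', 'cy', 'world_from_camera'])
c359 [[ 0.508 -0.258  0.108]]
read [[ 0.531 -0.094  0.004]]
glue [[ 0.632 -0.034  0.096]]
fluid [[ 0.385 -0.018  0.072]]
rub [[ 0.69  -0.17   0.011]]
scene read [[ 0.527 -0.102  0.004]]
scene stand [[0.49  0.062 0.   ]]
scene glue [[ 0.648 -0.037  0.   ]]
scene fluid [[ 0.381 -0.02   0.   ]]
scene c [[ 0.516 -0.261  0.   ]]
scene c [[ 0.436 -0.343  0.   ]]
```

View pics/topc.png

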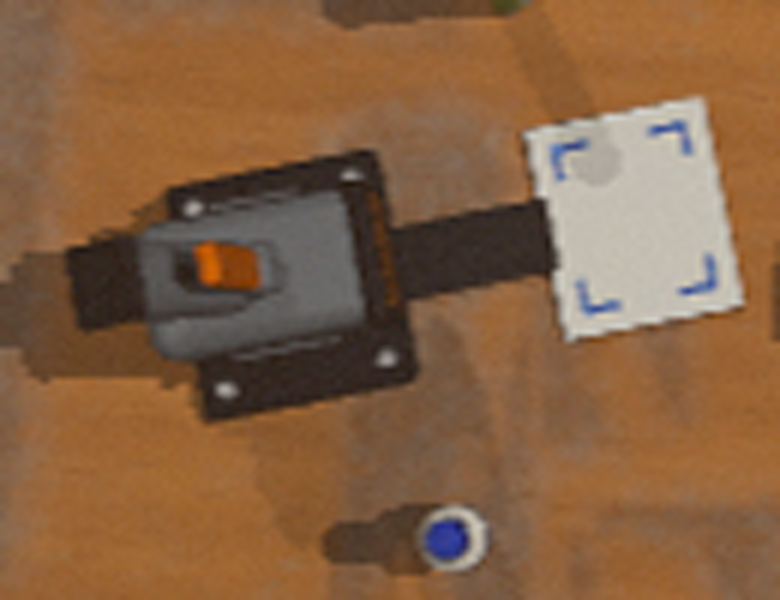

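View pics/topc2.png

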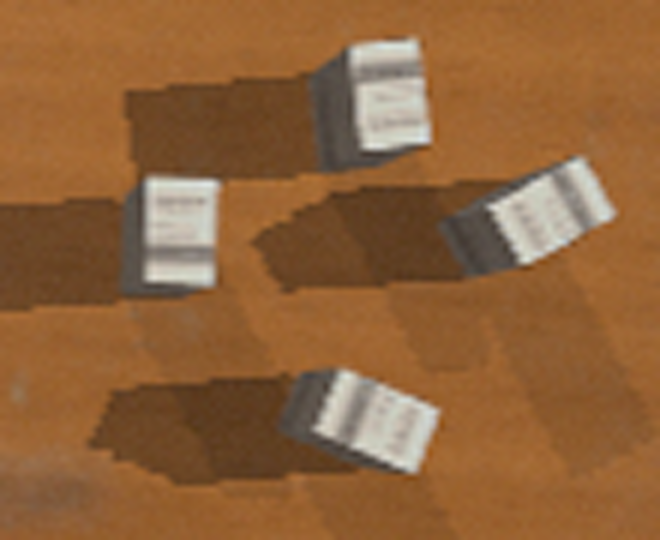

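Run:
```python
from h import *
f=lambda L,o:(np.array(L)+.5)/6-.5+np.array(o)
P=onz("top",f([(527,132),(704,98),(744,304),(568,340)],(190,165)),.004); 
C=onz("top",f([(145,178),(220,180),(213,287),(143,280)],(330,170)),.108)
M=onz("top",f([(552,145),(688,122),(717,288),(582,313)],(190,165)),.004)
S=onz("top",f([(170,190),(376,150),(414,378),(207,420)],(190,165)),.012)
for n,Q in (("plate",P),("marks",M),("stand",S),("carton",C)):
    c=Q.mean(0); a=(Q[1]+Q[2]-Q[0]-Q[3])/2; b=(Q[0]+Q[1]-Q[2]-Q[3])/2
    print(n,c.round(4),"len",np.linalg.norm(a).round(4),np.linalg.norm(b).round(4),"dir a",np.degrees(np.arctan2(a[1],a[0])).round(1),"b",np.degrees(np.arctan2(b[1],b[0])).round(1))
s=r.observe();print(R.from_quat(s["ee_rot"]).as_matrix().round(3))
```

```text
plate [ 0.5324 -0.0923  0.004 ] len 0.0832 0.0979 dir a -77.6 b 12.3
marks [ 0.533  -0.0918  0.004 ] len 0.0636 0.0787 dir a -78.8 b 11.2
stand [0.4984 0.0642 0.012 ] len 0.0959 0.1066 dir a -77.6 b 11.1
carton [ 0.5089 -0.2585  0.108 ] len 0.0309 0.0446 dir a -92.4 b -1.9
[[-0.     0.94   0.342]
 [ 0.     0.342 -0.94 ]
 [-1.     0.    -0.   ]]
```

```bash
python3 -m crank '[[[0,0.78,-0.52],[0,0,0],0],[[0,0.78,-0.52],[0,0,0],0],[[0,0.78,-0.52],[0,0,0],0],[[0,0.78,-0.52],[0,0,0],0],[[0,0.78,-0.52],[0,0,0],0],[[0,0.78,-0.52],[0,0,0],0],[[0,0.78,-0.52],[0,0,0],0],[[0,0.78,-0.52],[0,0,0],0]]' 30
```

```text
t: 1.9
ee_pos: [0.4571, -0.3267, 0.2314]
ee_rot: [0.407, 0.577, -0.408, 0.578]
ft_force: [1.1, -0.6, -0.0]
finger_gap: 0.0852
```

```bash
python3 -m crank '[[[0,0.72,-0.46],[0,0,0],0],[[0,0.72,-0.46],[0,0,0],0],[[0,0,0],[0.18,0,0],0],[[0,0,0],[0.18,0,0],0],[[0,0,0],[0,0,0],0]]'
python3 - <<'E'
from h import *
s=r.observe();print(s["ee_pos"],R.from_quat(s["ee_rot"]).as_matrix().round(3),s["t"])
pt=Tcam("wrist")
im=cams.read_camera("wrist");cv2.imwrite("pics/w1.png",im[:,:,::-1])
for d in silhouettes("wrist","carton"): print(d["p"],np.round(d["box"]))
T=np.radians(-92); c=np.array([.5089,-.2585])
n=np.array([np.cos(T),np.sin(T)])*.015; m=np.array([-np.sin(T),np.cos(T)])*.023
print(proj("wrist",[[*(c+a*n+b*m),.108] for a,b in((1,1),(1,-1),(-1,-1),(-1,1))],pt).round(1))
E
```

```text
t: 2.52
ee_pos: [0.5138, -0.2524, 0.232]
ee_rot: [0.505, 0.494, -0.505, 0.496]
ft_force: [-0.4, -0.2, -0.5]
finger_gap: 0.0853
[ 0.51381892 -0.25241028  0.23196336] [[ 0.002  1.    -0.019]
 [-0.002 -0.019 -1.   ]
 [-1.     0.003  0.002]] 2.525
0.94 [432. 111.  74.  64.]
0.92 [506. 164. 111.  68.]
0.88 [331. 181.  38.  74.]
0.86 [417. 248.  79.  75.]
0.67 [112. 164. 219. 150.]
[[350.6 163.8]
 [348.3 217.6]
 [312.4 217.2]
 [312.7 163.3]]
```

View pics/w1.png

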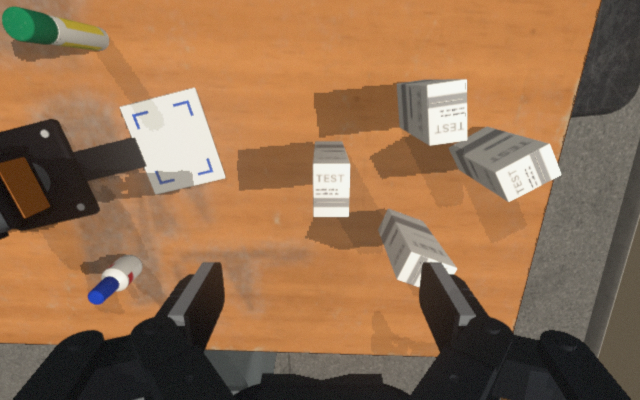

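The wrist view shows the target carton's top face at (313–349, 163–217), matching the prediction. The plate corners are at about (121,106), (195,89), (225,178) and (155,196).

Run:
```python
from h import *
pt=Tcam("wrist")
Q=onz("wrist",[(121,106),(195,89),(225,178),(155,196)],.004,pt)
a=(Q[1]+Q[2]-Q[0]-Q[3])/2; b=(Q[0]+Q[1]-Q[2]-Q[3])/2
print(Q.mean(0),np.linalg.norm(a),np.linalg.norm(b),np.degrees(np.arctan2(a[1],a[0])),np.degrees(np.arctan2(b[1],b[0])))
im=cv2.imread("pics/w1.png");cv2.imwrite("pics/w1c.png",cv2.resize(im[130:230,290:370],None,fx=6,fy=6,interpolation=cv2.INTER_CUBIC))
```

```text
[ 0.53146083 -0.09275252  0.004     ] 0.08244772487540415 0.0993357517857999 -77.63653302555835 11.347531675610623
```

View pics/w1c.png

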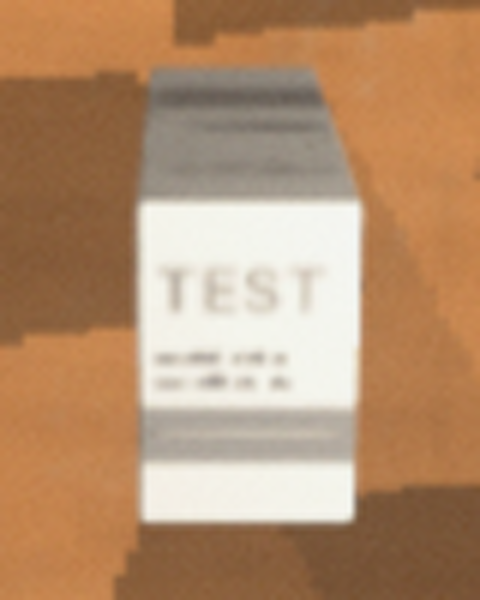

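```bash
python3 -m crank '[[[0,-0.1,0.12],[0,0,0],0.3],[[0.8,0,0],[0,0,0],0.3],[[0.8,0,0],[0,0,0],0.3],[[0.8,0,0],[0,0,0],0.3],[[0.7,0,0],[0,0,0],0.3],[[0.1,0,0],[0,0,0],0.3],[[0,0,0],[0,0,0],0.3]]'
```

```text
t: 3.5
ee_pos: [0.5073, -0.2646, 0.07]
ee_rot: [0.502, 0.496, -0.501, 0.501]
ft_force: [0.3, -0.6, 0.8]
finger_gap: 0.0595
```

```bash
python3 -m crank '[[[0,0.03,-0.12],[0,0,0],0.3],[[0,0,0],[0,0,0],0.4],[[0,0,0],[0,0,0],0.5]]'
python3 - <<'E'
from h import *
cv2.imwrite("pics/w2.png",cams.read_camera("wrist")[:,:,::-1])
E
```

```text
t: 3.88
ee_pos: [0.5106, -0.259, 0.0734]
ee_rot: [0.502, 0.495, -0.5, 0.503]
ft_force: [0.6, 0.4, -0.2]
finger_gap: 0.0426
```

View pics/w2.png

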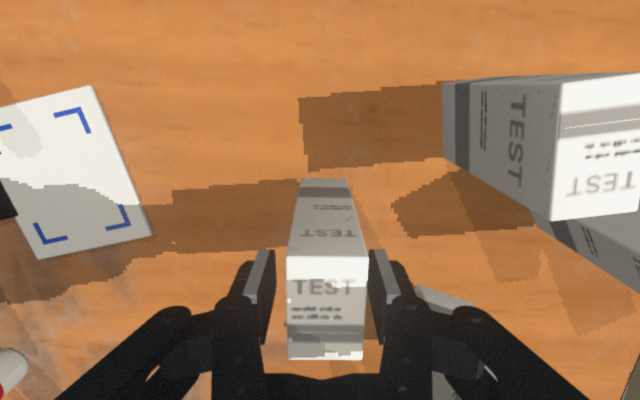

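The carton sits centred between the fingers, so I'll close on it.

```bash
python3 -m crank '[[[0,0,0],[0,0,0],0.7],[[0,0,0],[0,0,0],0.8],[[0,0,0],[0,0,0],0.8],[[0,0,0],[0,0,0],0.8],[[-0.4,0,0],[0,0,0],0.8],[[-0.6,0,0],[0,0,0],0.8],[[0,0,0],[0,0,0],0.8]]' 30
python3 - <<'E'
from h import *
cv2.imwrite("pics/w3.png",cams.read_camera("wrist")[:,:,::-1])
E
```

```text
t: 4.8
ee_pos: [0.5097, -0.2586, 0.1242]
ee_rot: [0.502, 0.495, -0.501, 0.502]
ft_force: [-0.2, 0.4, -0.8]
finger_gap: 0.0294
```

View pics/w3.png

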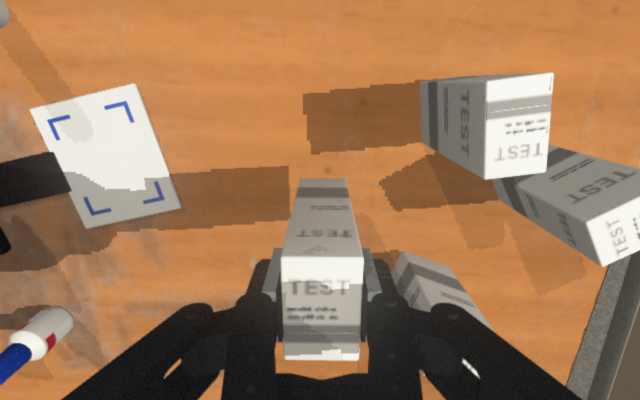

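```bash
python3 -m crank '[[[0,0.05,-0.4],[0,0,0],0.8],[[0,0.09,-0.6],[0,0,0],0.8],[[0,0.09,-0.6],[0,0,0],0.8],[[0,0.09,-0.6],[0,0,0],0.8],[[0,0.08,-0.6],[0,0,0],0.8],[[0,0.05,-0.5],[0,0,0],0.8],[[0,0,0],[-0.107,0,0],0.8],[[0,0,0],[-0.107,0,0],0.8],[[0,0,0],[0,0,0],0.8]]'
python3 - <<'E'
from h import *
s=r.observe();print(s["ee_pos"],R.from_quat(s["ee_rot"]).as_matrix().round(3),s["t"])
E
```

```text
t: 5.98
ee_pos: [0.5286, -0.0871, 0.1137]
ee_rot: [0.442, 0.551, -0.445, 0.55]
ft_force: [0.2, -0.2, -0.8]
finger_gap: 0.0292
[ 0.52857536 -0.0871103   0.11374836] [[-0.004  0.977  0.212]
 [-0.003  0.212 -0.977]
 [-1.    -0.004  0.002]] 5.975
```

```bash
python3 -m crank '[[[0,0.04,0.12],[0,0,0],0.8],[[0.3,0,0],[0,0,0],0.8],[[0.25,0,0],[0,0,0],0.8],[[0,0,0],[0,0,0],0.8]]'
python3 - <<'E'
from h import *
s=r.observe();print(s["ee_pos"],R.from_quat(s["ee_rot"]).as_matrix().round(3),s["t"])
for c in ("scene","wrist"):cv2.imwrite(f"pics/{c}4.png",cams.read_camera(c)[:,:,::-1])
E
```

```text
t: 6.48
ee_pos: [0.531, -0.0935, 0.0828]
ee_rot: [0.443, 0.55, -0.448, 0.548]
ft_force: [-0.1, 0.5, -0.1]
finger_gap: 0.0294
[ 0.53098188 -0.09352214  0.08280631] [[-0.006  0.979  0.206]
 [-0.003  0.206 -0.979]
 [-1.    -0.006  0.001]] 6.475
```

View pics/wrist4.png

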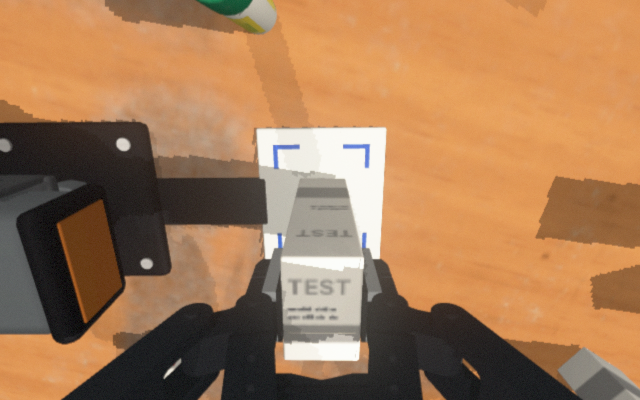

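View pics/scene4.png

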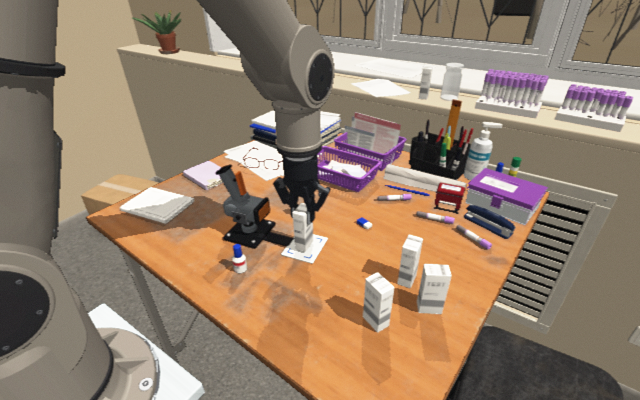

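The carton is square over the field, about 5 mm above the plate, so I'll lower it carefully.

```bash
python3 -m crank '[[[0.07,0,0.0],[0,0,0],0.8],[[0,0,0],[0,0,0],0.8]]'; python3 -m crank '[[[0.04,0,0.0],[0,0,0],0.8],[[0,0,0],[0,0,0],0.8]]'
```

```text
t: 6.82
ee_pos: [0.5319, -0.0935, 0.0807]
ee_rot: [0.444, 0.55, -0.447, 0.549]
ft_force: [-1.0, -0.3, -0.8]
finger_gap: 0.0292
t: 7.08
ee_pos: [0.5321, -0.0935, 0.0789]
ee_rot: [0.444, 0.549, -0.447, 0.549]
ft_force: [-0.7, 0.6, -1.3]
finger_gap: 0.0298
```

```bash
python3 -m crank '[[[0.05,0,0.0],[0,0,0],0.8],[[0,0,0],[0,0,0],0.8]]'; python3 -m crank '[[[0.04,0,0.0],[0,0,0],0.8],[[0,0,0],[0,0,0],0.8]]'
```

```text
t: 7.32
ee_pos: [0.533, -0.0941, 0.0775]
ee_rot: [0.444, 0.549, -0.447, 0.55]
ft_force: [-0.2, 0.9, -0.4]
finger_gap: 0.0296
t: 7.58
ee_pos: [0.5341, -0.0941, 0.0775]
ee_rot: [0.445, 0.548, -0.446, 0.55]
ft_force: [-0.3, -0.3, -0.9]
finger_gap: 0.0297
```

```bash
python3 -m crank '[[[0.05,-0.04,0.0],[0,0,0],0.8],[[0,0,0],[0,0,0],0.8]]'; python3 -m crank '[[[0.05,-0.02,0.0],[0,0,0],0.8],[[0,0,0],[0,0,0],0.8]]'
```

```text
t: 7.82
ee_pos: [0.5341, -0.0944, 0.0773]
ee_rot: [0.446, 0.546, -0.446, 0.552]
ft_force: [-0.3, -1.2, -0.7]
finger_gap: 0.0294
t: 8.07
ee_pos: [0.5347, -0.0944, 0.0769]
ee_rot: [0.446, 0.545, -0.445, 0.553]
ft_force: [0.3, 0.5, -1.4]
finger_gap: 0.0299
```

```bash
python3 -m crank '[[[0,0,0],[0,0,0],0.55],[[0,0,0],[0,0,0],0.5],[[0,0,0],[0,0,0],0.4],[[0,0,0],[0,0,0],0.3],[[0,0,0],[0,0,0],0.3]]'
python3 - <<'E'
from h import *
for c in ("scene","wrist"):cv2.imwrite(f"pics/{c}5.png",cams.read_camera(c)[:,:,::-1])
E
```

```text
t: 8.7
ee_pos: [0.5339, -0.0945, 0.0756]
ee_rot: [0.446, 0.546, -0.445, 0.552]
ft_force: [-0.1, 0.2, -0.2]
finger_gap: 0.0598
```

View pics/wrist5.png

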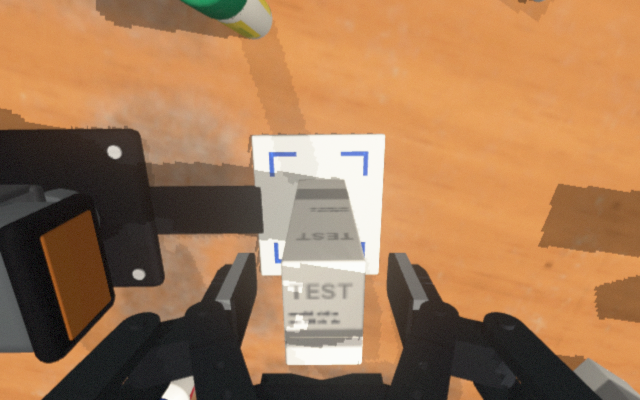

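Released and still standing. Now I'll go up and look.

```bash
python3 -m crank '[[[-0.4,0,0],[0,0,0],0.3],[[-0.9,0,0],[0,0,0],0.1],[[-0.9,0,0],[0,0,0],0],[[-0.9,0,0],[0,0,0],0],[[-0.9,0,0],[0,0,0],0],[[-0.4,0,-0.3],[0,0,0],0],[[0,0,0],[0,0,0],0]]' 20
python3 - <<'E'
from h import *
pt=Tcam("wrist");s=r.observe();print(s["ee_pos"],s["t"])
for c in ("scene","top","wrist"):
    cv2.imwrite(f"pics/{c}6.png",cams.read_camera(c)[:,:,::-1])
    for q in ("carton","grip","trigger_tip","trigger","stand"):
        print(c,q,[(np.round(d["xy"],1).tolist(),round(d["p"],2)) for d in tip_of(c,q)][:5])
S=np.array([.4984,.0642]);a=np.radians(-77.8)
X=np.array([np.cos(a),np.sin(a),0]);Z=np.array([0,0,1.]);
gx=np.cos(.42)*X+np.sin(.42)*Z; gz=-np.sin(.42)*X+np.cos(.42)*Z
O=np.array([.532,-.0925,0])-.16*X; print("stand O",O); G=O-.012*X+.1*Z
for n,P in (("stand",O),("grip",G),("tip",G+.0357*gx+.0693*gz),("top",G+.092*gz)):
    print(n,[proj(c,P,pt if c=="wrist" else None)[0].round(1) for c in ("scene","top","wrist")])
cs=np.array([.532,-.0925]);
E
```

```text
t: 9.68
ee_pos: [0.5285, -0.0784, 0.3025]
ee_rot: [0.446, 0.546, -0.445, 0.552]
ft_force: [-0.7, 0.5, -0.9]
finger_gap: 0.0852
[ 0.52852715 -0.07842743  0.30251695] 9.675
scene carton [([424.4, 308.3], 0.93), ([377.2, 319.2], 0.78), ([407.4, 280.6], 0.59)]
scene grip [([243.1, 202.5], 0.82)]
scene trigger_tip [([241.9, 172.2], 0.73)]
scene trigger [([246.1, 193.1], 0.54)]
scene stand [([250.8, 232.1], 0.93)]
top carton [([387.6, 192.7], 0.89), ([384.7, 238.9], 0.73), ([410.9, 209.3], 0.54)]
top grip [([226.4, 211.1], 0.93)]
top trigger_tip [([225.4, 209.6], 0.6), ([229.2, 211.5], 0.28)]
top trigger [([230.2, 208.9], 0.35)]
top stand [([235.2, 210.0], 0.71)]
wrist carton [([558.5, 202.0], 0.94), ([486.0, 250.9], 0.89), ([524.5, 155.3], 0.66), ([328.1, 148.5], 0.59)]
wrist grip [([164.6, 165.9], 0.9)]
wrist trigger_tip [([130.8, 183.2], 0.66)]
wrist trigger [([169.2, 169.6], 0.83), ([210.0, 141.0], 0.38)]
wrist stand [([206.7, 142.6], 0.85), ([164.9, 163.1], 0.41)]
stand O [0.49818803 0.06388654 0.        ]
stand [array([249.2, 232.1]), array([239. , 212.2]), array([209.9, 147. ])]
grip [array([240.1, 199.7]), array([228.6, 210.9]), array([168.6, 165. ])]
tip [array([237.2, 172.8]), array([224.9, 208.7]), array([134. , 187.3])]
top [array([222.1, 167.6]), array([206.9, 211.9]), array([ 77.1, 190. ])]
```

View pics/wrist6.png

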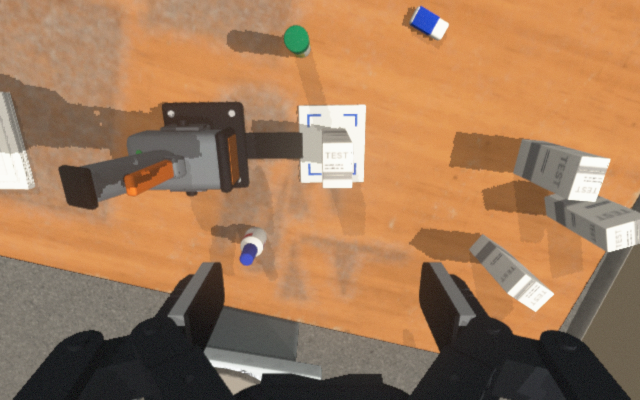

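View pics/top6.png

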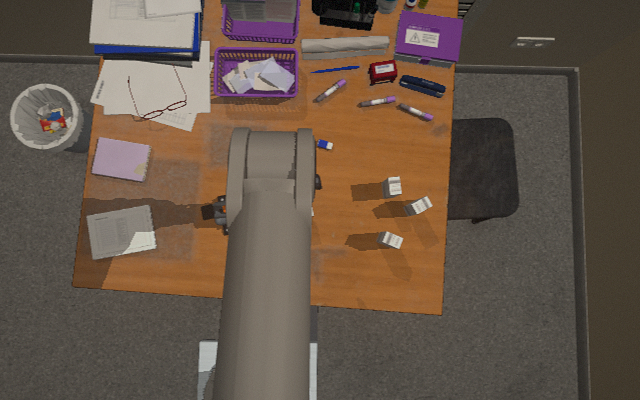

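View pics/scene6.png

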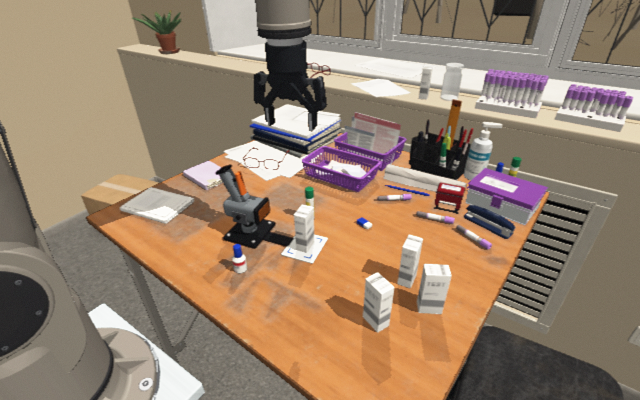

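```bash
cat > g.py <<'E'
from h import *
a=np.radians(-77.8)
X=np.array([np.cos(a),np.sin(a),0]);Z=np.array([0,0,1.])
gx=np.cos(.42)*X+np.sin(.42)*Z; gz=-np.sin(.42)*X+np.cos(.42)*Z
O=np.array([.532,-.0925,0])-.16*X; G=O-.012*X+.1*Z
gy=np.cross(gz,gx)
RT=np.c_[-gz,np.cross(gx,-gz),gx]
def rel(gxoff,gzoff,gyoff=0):
    s=r.observe(); Rm=R.from_quat(s["ee_rot"]).as_matrix(); p=s["ee_pos"]
    t=G+gxoff*gx+gzoff*gz+gyoff*gy
    print("target",t.round(4),"shift units tool",(Rm.T@(t-p)/.05).round(3),"turn",R.from_matrix(Rm.T@RT).as_rotvec().round(3), "in grip frame",((p-G)@np.c_[gx,gy,gz]).round(4),"t",s["t"],"gap",round(s["finger_gap"],4),"F tool",(Rm.T@s["ft_force"]).round(1))
E
python3 - <<'E'
from g import *
rel(.010,.14)
# carton check
pt=Tcam("wrist");c=np.array([.532,-.0935]);T=np.radians(-78)
n=np.array([np.cos(T),np.sin(T)])*.015; m=np.array([-np.sin(T),np.cos(T)])*.023
print(proj("wrist",[[*(c+i*n+b*m),.112] for i,b in((1,1),(1,-1),(-1,-1),(-1,1))],pt).round(1))
im=cv2.imread("pics/wrist6.png");cv2.imwrite("pics/w6c.png",cv2.resize(im[90:215,50:210],None,fx=5,fy=5,interpolation=cv2.INTER_CUBIC))
cv2.imwrite("pics/w6d.png",cv2.resize(im[90:200,280:390],None,fx=5,fy=5,interpolation=cv2.INTER_CUBIC))
E
```

```text
target [0.4855 0.1225 0.2319] shift units tool [ 1.362 -0.011 -4.13 ] turn [-0.008 -0.415 -0.001] in grip frame [ 0.2264 -0.0011  0.119 ] t 10.575 gap 0.0854 F tool [-0.5  1.   1.5]
[[353.3 142.5]
 [352.2 187.9]
 [322.5 188.1]
 [322.3 142.7]]
```

View pics/w6d.png

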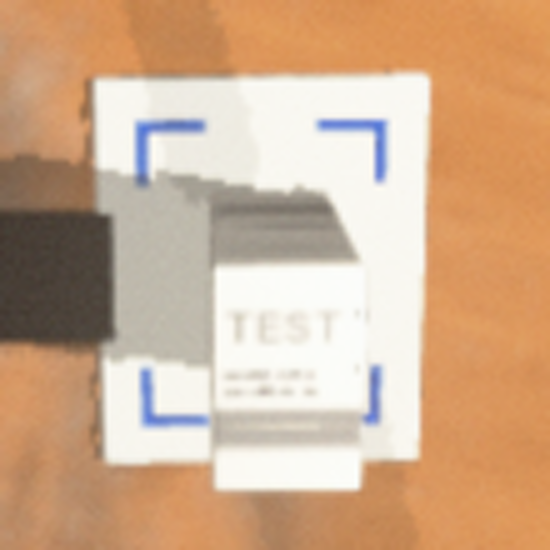

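Carton lies within about 1 mm of the expected place. Moving over the grip and tilting.

```bash
python3 -m crank '[[[0,0,-0.5],[0,0,0],0],[[0,0,-0.8],[0,0,0],0],[[0,0,-0.9],[0,0,0],0],[[0,0,-0.9],[0,0,0],0],[[0,0,-0.7],[0,0,0],0],[[0,0,-0.3],[0,0,0],0],[[0,0,0],[0,-0.14,0],0],[[0,0,0],[0,-0.14,0],0],[[0,0,0],[0,-0.14,0],0],[[0,0,0],[0,0,0],0]]'
python3 -c "
from g import *
rel(.010,.14)"
```

```text
t: 11.82
ee_pos: [0.4868, 0.1243, 0.301]
ee_rot: [0.342, 0.413, -0.533, 0.655]
ft_force: [0.2, -0.2, 0.2]
finger_gap: 0.0851
target [0.4855 0.1225 0.2319] shift units tool [ 1.264 -0.043 -0.559] turn [-0.015  0.019 -0.001] in grip frame [0.0368 0.0016 0.2037] t 11.825 gap 0.0851 F tool [-0.1  0.1  0.3]
```

```bash
python3 -m crank '[[[0,-0.04,-0.56],[-0.015,0.019,0],0],[[0.5,0,0],[0,0,0],0],[[0.5,0,0],[0,0,0],0],[[0.2,0,0],[0,0,0],0],[[0,0,0],[0,0,0],0]]'
python3 - <<'E'
from g import *
rel(.010,.037)
pt=Tcam("wrist")
for c in ("scene","wrist"):cv2.imwrite(f"pics/{c}7.png",cams.read_camera(c)[:,:,::-1])
P=[G+x*gx+y*gy+.092*gz for x,y in((-.016,-.017),(-.016,.017),(.016,.017),(.016,-.017))]
print(proj("wrist",P,pt).round(0))
E
```

```text
t: 12.45
ee_pos: [0.4855, 0.125, 0.2321]
ee_rot: [0.345, 0.426, -0.526, 0.65]
ft_force: [0.2, 0.1, -0.2]
finger_gap: 0.0853
target [0.4944 0.0814 0.1379] shift units tool [ 2.084 -0.008  0.063] turn [-0.004 -0.01   0.001] in grip frame [0.0078 0.0005 0.1412] t 12.45 gap 0.0853 F tool [ 0.2  0.2 -0.1]
[[287. 248.]
 [285. 196.]
 [340. 196.]
 [339. 248.]]
```

View pics/wrist7.png

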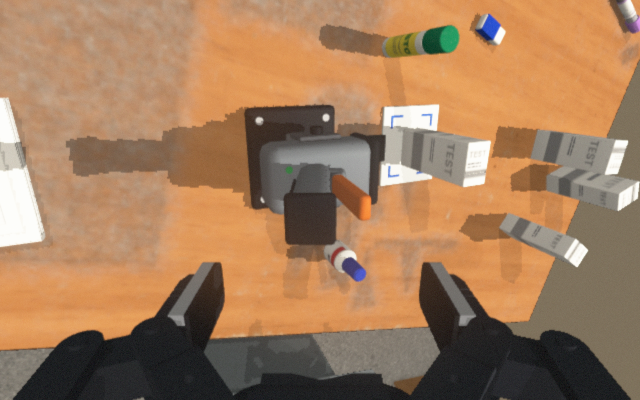

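View pics/scene7.png

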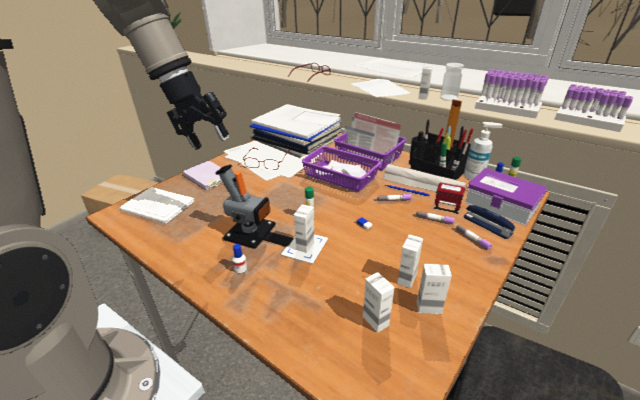

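The cap shows at (285–336, 194–244), within 2–4 px of prediction, so I'll descend along the grip axis.

```bash
python3 -m crank '[[[0.5,0,0],[0,-0.01,0],0],[[0.5,0,0],[0,0,0],0],[[0,0,0],[0,0,0],0]]'
python3 - <<'E'
from g import *
rel(.009,.037,.001)
for c in ("scene","wrist"):cv2.imwrite(f"pics/{c}8.png",cams.read_camera(c)[:,:,::-1])
E
```

```text
t: 12.92
ee_pos: [0.4915, 0.1075, 0.1889]
ee_rot: [0.345, 0.422, -0.526, 0.653]
ft_force: [-0.1, -0.1, -0.0]
finger_gap: 0.0854
target [0.4952 0.0825 0.1375] shift units tool [ 1.144 -0.039  0.043] turn [-0.005 -0.002 -0.005] in grip frame [0.007  0.0027 0.0942] t 12.925 gap 0.0854 F tool [ 0.1 -0.1  0.1]
```

View pics/wrist8.png

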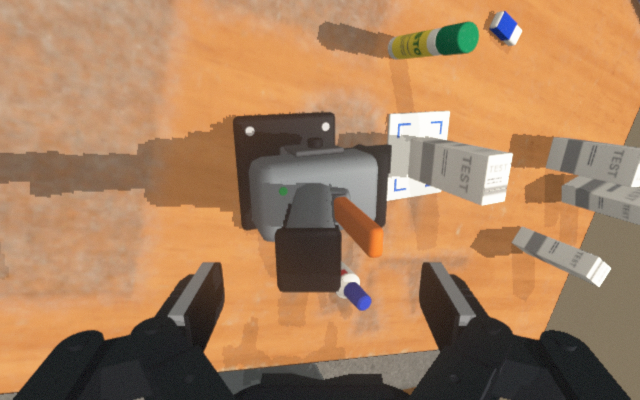

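```bash
python3 -m crank '[[[0.5,-0.03,0.05],[0,0,0],0],[[0.4,0,0.02],[0,0,0],0],[[0.2,0,0],[0,0,0],0],[[0,0,0],[0,0,0],0]]'
python3 - <<'E'
from g import *
rel(.009,.037,.001)
for c in ("scene","wrist"):cv2.imwrite(f"pics/{c}9.png",cams.read_camera(c)[:,:,::-1])
E
```

```text
t: 13.52
ee_pos: [0.4985, 0.0857, 0.1432]
ee_rot: [0.348, 0.421, -0.523, 0.655]
ft_force: [-0.3, -0.6, -0.2]
finger_gap: 0.0857
target [0.4952 0.0825 0.1375] shift units tool [ 0.124 -0.081 -0.002] turn [-0.006 -0.004 -0.013] in grip frame [0.0092 0.005  0.0432] t 13.525 gap 0.0857 F tool [ 0.4 -0.4  0.4]
```

View pics/wrist9.png

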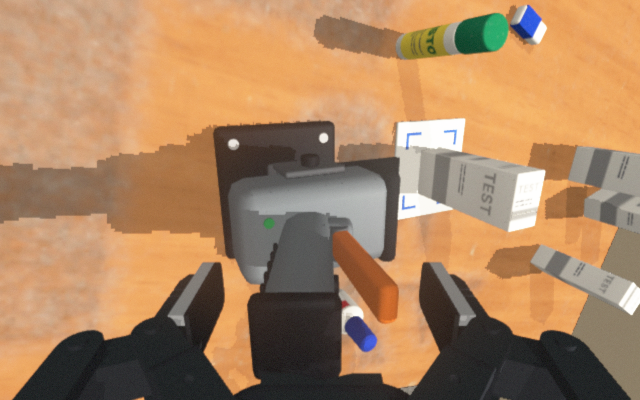

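View pics/scene9.png

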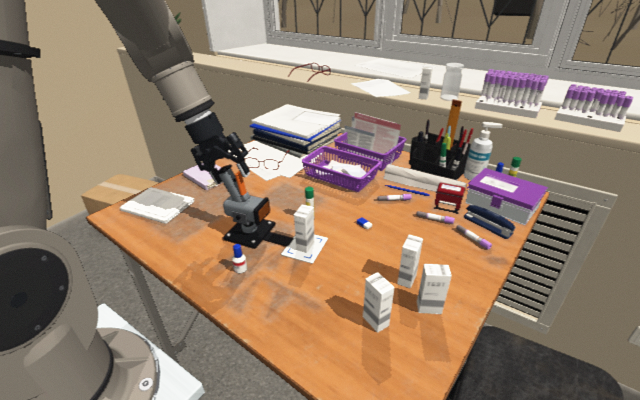

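```bash
python3 -m crank '[[[0.12,-0.08,0],[0,0,-0.012],0],[[0,0,0],[0,0,0],0]]'
python3 - <<'E'
from g import *
rel(.009,.037,.001)
pt=Tcam("wrist")
cv2.imwrite(f"pics/w10.png",cams.read_camera("wrist")[:,:,::-1])
P=[G+x*gx+y*gy+.092*gz for x,y in((-.016,-.017),(-.016,.017),(.016,.017),(.016,-.017))]
print(proj("wrist",P,pt).round(0), proj("wrist",[G+.041*gx+.072*gz+y*gy for y in (-.009,.009)],pt))
E
```

```text
t: 13.88
ee_pos: [0.4955, 0.0834, 0.1386]
ee_rot: [0.345, 0.423, -0.526, 0.652]
ft_force: [0.4, -0.6, -0.8]
finger_gap: 0.0853
target [0.4952 0.0825 0.1375] shift units tool [ 0.027 -0.01   0.004] turn [-0.006 -0.005 -0.003] in grip frame [0.0088 0.0015 0.0383] t 13.875 gap 0.0853 F tool [1.  0.3 0.3]
[[254. 391.]
 [247. 307.]
 [351. 307.]
 [349. 391.]] [[410.20632889 330.98035412]
 [413.92203817 290.94250949]]
```

View pics/w10.png

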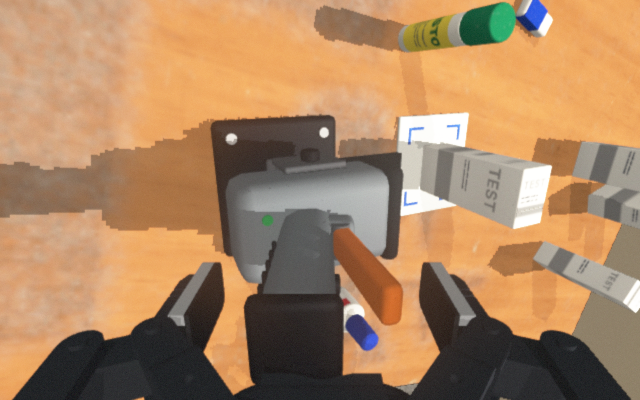

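```bash
python3 -m crank '[[[0,0.03,0],[0,0,0],0.2],[[0,0,0],[0,0,0],0.32],[[0,0,0],[0,0,0],0.36],[[0,0,0],[0,0,0],0.38],[[0,0,0],[0,0,0],0.38]]' 20
python3 - <<'E'
from g import *
rel(.009,.037,.001)
cv2.imwrite(f"pics/w11.png",cams.read_camera("wrist")[:,:,::-1])
E
```

```text
t: 14.55
ee_pos: [0.4977, 0.084, 0.1395]
ee_rot: [0.346, 0.423, -0.526, 0.652]
ft_force: [0.4, -0.5, 1.0]
finger_gap: 0.053
target [0.4952 0.0825 0.1375] shift units tool [ 0.044 -0.055 -0.   ] turn [-0.006 -0.005 -0.004] in grip frame [0.009  0.0037 0.0392] t 14.55 gap 0.053 F tool [-0.7  0.3  0.9]
```

View pics/w11.png

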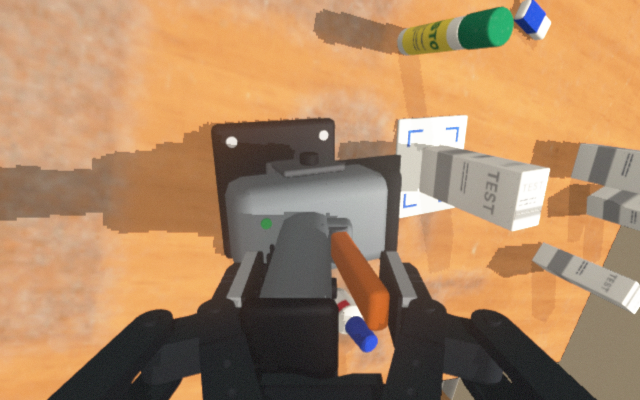

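```bash
for i in 1; do python3 -m crank '[[[0,0,0],[0,0,0],0.40],[[0,0,0],[0,0,0],0.40]]' 20;  python3 -m crank '[[[0,0,0],[0,0,0],0.42],[[0,0,0],[0,0,0],0.42]]';python3 -m crank '[[[0,0,0],[0,0,0],0.44],[[0,0,0],[0,0,0],0.44]]'; done
python3 -c "
from g import *
rel(.009,.037,.001)"
```

```text
t: 14.85
ee_pos: [0.4977, 0.084, 0.1396]
ee_rot: [0.346, 0.423, -0.526, 0.652]
ft_force: [-0.8, -0.4, 3.3]
finger_gap: 0.0514
t: 15.1
ee_pos: [0.4977, 0.084, 0.1397]
ee_rot: [0.346, 0.423, -0.526, 0.652]
ft_force: [-0.7, -0.8, 3.7]
finger_gap: 0.0496
t: 15.35
ee_pos: [0.4978, 0.0841, 0.1398]
ee_rot: [0.346, 0.423, -0.526, 0.652]
ft_force: [-0.4, 0.4, 4.5]
finger_gap: 0.0481
target [0.4952 0.0825 0.1375] shift units tool [ 0.05  -0.057 -0.   ] turn [-0.006 -0.004 -0.005] in grip frame [0.009  0.0039 0.0395] t 15.35 gap 0.0481 F tool [-4.3 -0.3  1.3]
```

```bash
python3 -m crank '[[[0,0,0],[0,0,0],0.46],[[0,0,0],[0,0,0],0.46]]';  python3 -m crank '[[[0,0,0],[0,0,0],0.48],[[0,0,0],[0,0,0],0.48]]'
python3 - <<'E'
from g import *
rel(.009,.037,.001)
for c in ("scene","wrist"): cv2.imwrite(f"pics/{c}12.png",cams.read_camera(c)[:,:,::-1])
E
```

```text
t: 15.6
ee_pos: [0.4978, 0.0842, 0.1399]
ee_rot: [0.346, 0.423, -0.526, 0.652]
ft_force: [-1.3, 0.1, 4.0]
finger_gap: 0.046
t: 15.85
ee_pos: [0.4978, 0.0842, 0.14]
ee_rot: [0.346, 0.423, -0.526, 0.652]
ft_force: [-0.6, -0.1, 4.5]
finger_gap: 0.0448
target [0.4952 0.0825 0.1375] shift units tool [ 0.055 -0.059  0.   ] turn [-0.006 -0.004 -0.005] in grip frame [0.009  0.0039 0.0398] t 15.85 gap 0.0448 F tool [-4.1 -0.6  1.8]
```

View pics/wrist12.png

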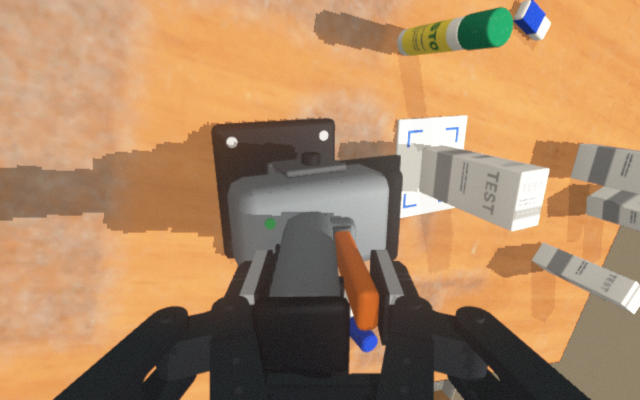

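```bash
python3 -m crank '[[[0,0,0],[0,0,0],0.50],[[0,0,0],[0,0,0],0.50]]';  python3 -m crank '[[[0,0,0],[0,0,0],0.52],[[0,0,0],[0,0,0],0.52]]'; python3 -m crank '[[[0,0,0],[0,0,0],0.54],[[0,0,0],[0,0,0],0.54]]'
```

```text
t: 16.2
ee_pos: [0.4978, 0.0844, 0.1401]
ee_rot: [0.346, 0.423, -0.526, 0.652]
ft_force: [-1.7, 0.9, 5.6]
finger_gap: 0.0426
t: 16.45
ee_pos: [0.4979, 0.0842, 0.1403]
ee_rot: [0.346, 0.422, -0.526, 0.652]
ft_force: [-0.2, -1.0, 5.2]
finger_gap: 0.0413
t: 16.7
ee_pos: [0.4979, 0.0837, 0.1404]
ee_rot: [0.345, 0.422, -0.526, 0.653]
ft_force: [-1.0, -1.2, 4.7]
finger_gap: 0.0411
```

Gap has stalled at 41 mm, so the trigger is firm on the switch. I'll press a little further and look.

```bash
python3 -m crank '[[[0,0,0],[0,0,0],0.56],[[0,0,0],[0,0,0],0.58],[[0,0,0],[0,0,0],0.58],[[0,0,0],[0,0,0],0.58]]' 20
python3 - <<'E'
from g import *
rel(.009,.037,.001)
for c in ("scene","wrist"): cv2.imwrite(f"pics/{c}13.png",cams.read_camera(c)[:,:,::-1])
im=cv2.imread("pics/scene13.png");im0=cv2.imread("pics/scene9.png")
f=lambda a:cv2.resize(a[150:260,190:290],None,fx=4,fy=4,interpolation=cv2.INTER_CUBIC)
cv2.imwrite("pics/s13c.png",np.hstack([f(im0),f(im)]))
E
```

```text
t: 17.2
ee_pos: [0.498, 0.0834, 0.1405]
ee_rot: [0.345, 0.422, -0.526, 0.653]
ft_force: [-1.7, -0.1, 4.9]
finger_gap: 0.0405
target [0.4952 0.0825 0.1375] shift units tool [ 0.058 -0.059 -0.021] turn [-0.006 -0.002 -0.005] in grip frame [0.0101 0.0039 0.0399] t 17.2 gap 0.0405 F tool [-4.6 -1.6  1.8]
```

View pics/wrist13.png

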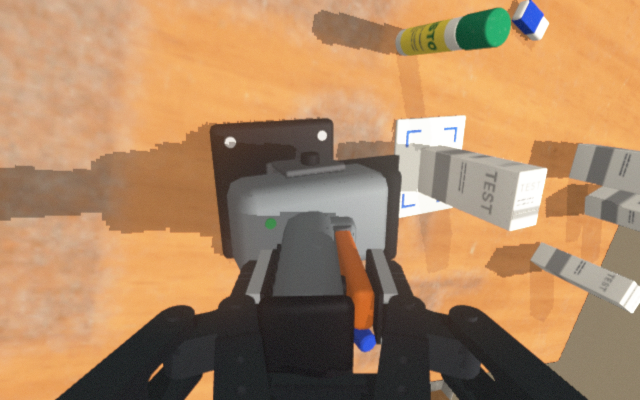

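View pics/s13c.png

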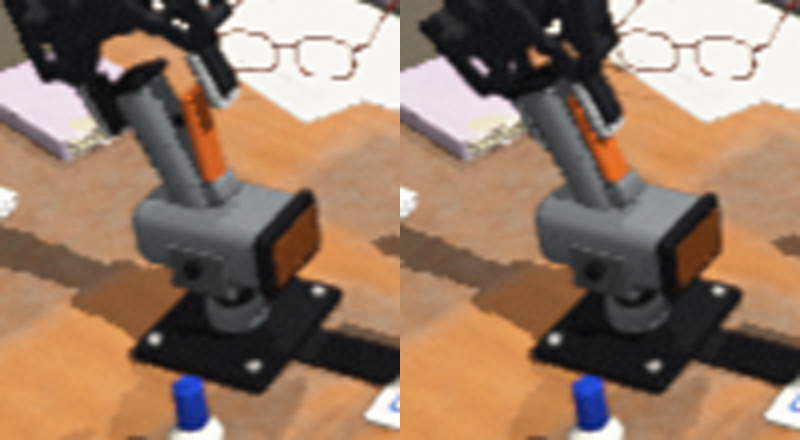

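```bash
python3 -m crank '[[[0,0,0],[0,0,0],0.60],[[0,0,0],[0,0,0],0.62],[[0,0,0],[0,0,0],0.64],[[0,0,0],[0,0,0],0.64],[[0,0,0],[0,0,0],0.64],[[0,0,0],[0,0,0],0.64],[[0,0,0],[0,0,0],0.64],[[0,0,0],[0,0,0],0.64],[[0,0,0],[0,0,0],0.64],[[0,0,0],[0,0,0],0.64]]' 20
python3 - <<'E'
from g import *
rel(.009,.037,.001)
for c in ("scene","wrist"): cv2.imwrite(f"pics/{c}14.png",cams.read_camera(c)[:,:,::-1])
im=cv2.imread("pics/scene14.png");im0=cv2.imread("pics/scene9.png")
f=lambda a:cv2.resize(a[150:260,190:290],None,fx=4,fy=4,interpolation=cv2.INTER_CUBIC)
cv2.imwrite("pics/s14c.png",np.hstack([f(im0),f(im)]))
E
```

```text
t: 18.55
ee_pos: [0.498, 0.0834, 0.1405]
ee_rot: [0.345, 0.422, -0.526, 0.653]
ft_force: [-2.0, 0.1, 5.9]
finger_gap: 0.0404
target [0.4952 0.0825 0.1375] shift units tool [ 0.058 -0.059 -0.02 ] turn [-0.006 -0.002 -0.005] in grip frame [0.01   0.0039 0.0399] t 18.55 gap 0.0404 F tool [-5.6 -1.9  1.9]
```

View pics/wrist14.png

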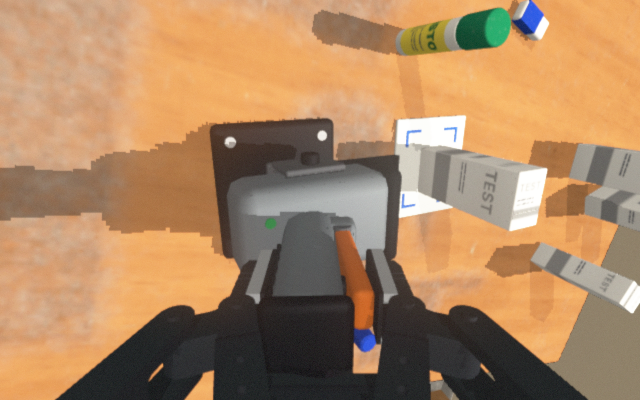

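View pics/s14c.png

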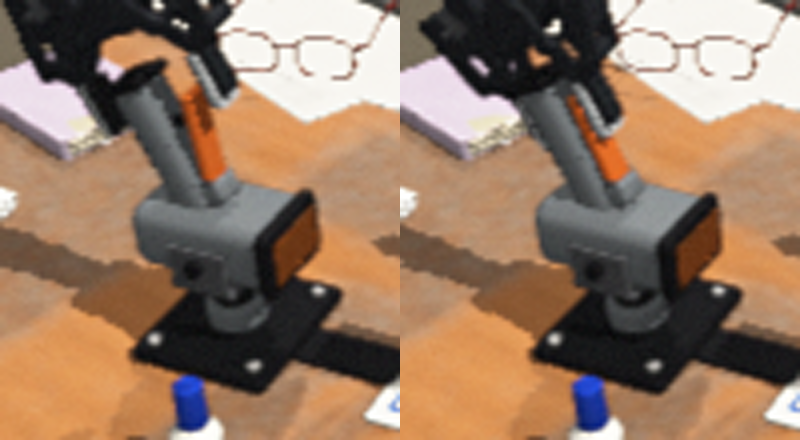

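The trigger has been held firm for well over a second at a 20 N grip, with almost no lean (the LED moved about 4 px). Releasing slowly.

```bash
python3 -m crank '[[[0,0,0],[0,0,0],0.54],[[0,0,0],[0,0,0],0.48],[[0,0,0],[0,0,0],0.43],[[0,0,0],[0,0,0],0.38],[[0,0,0],[0,0,0],0.3],[[0,0,0],[0,0,0],0.15],[[0,0,0],[0,0,0],0],[[0,0,0],[0,0,0],0],[[0,0,0],[0,0,0],0]]' 20
python3 - <<'E'
from g import *
rel(.009,.037,.001)
for c in ("scene","wrist"): cv2.imwrite(f"pics/{c}15.png",cams.read_camera(c)[:,:,::-1])
E
```

```text
t: 19.77
ee_pos: [0.4977, 0.0837, 0.1399]
ee_rot: [0.345, 0.422, -0.526, 0.652]
ft_force: [0.3, 0.5, 0.1]
finger_gap: 0.0855
target [0.4952 0.0825 0.1375] shift units tool [ 0.048 -0.054 -0.009] turn [-0.006 -0.004 -0.004] in grip frame [0.0095 0.0037 0.0394] t 19.775 gap 0.0855 F tool [-0.3  0.4 -0.3]
```

View pics/wrist15.png

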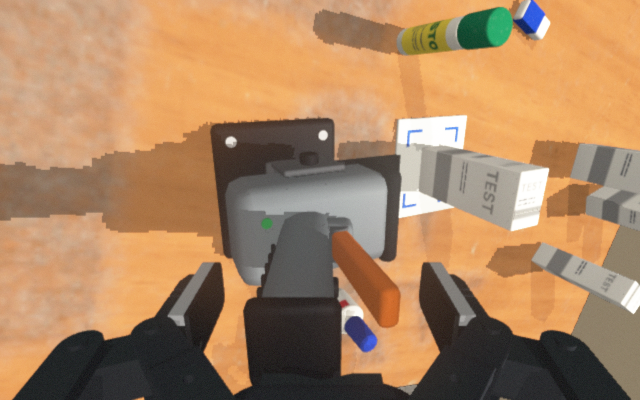

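The trigger has sprung back to its rest position. Backing out along the grip axis.

```bash
python3 -m crank '[[[-0.4,0,0],[0,0,0],0],[[-0.5,0,0],[0,0,0],0],[[-0.7,0,0],[0,0,0],0],[[-0.8,0,0],[0,0,0],0],[[-0.8,0,0],[0,0,0],0],[[-0.4,0,0],[0,0,0],0],[[0,0,0],[0,0,0],0],[[0,0,0],[0,0,0],0]]'
python3 - <<'E'
from g import *
pt=Tcam("wrist")
for c in ("scene","top","wrist"): cv2.imwrite(f"pics/{c}16.png",cams.read_camera(c)[:,:,::-1])
print(proj("wrist",[G+.0357*gx+.0693*gz,G+.092*gz],pt), [d["xy"] for d in tip_of("wrist","trigger_tip")])
c=np.array([.532,-.0935]);T=np.radians(-78)
n=np.array([np.cos(T),np.sin(T)])*.015; m=np.array([-np.sin(T),np.cos(T)])*.023
print(proj("wrist",[[*(c+i*n+b*m),.112] for i,b in((1,1),(1,-1),(-1,-1),(-1,1))],pt).round(1))
E
```

```text
t: 20.88
ee_pos: [0.4788, 0.161, 0.3174]
ee_rot: [0.347, 0.424, -0.524, 0.653]
ft_force: [0.2, -1.2, -0.7]
finger_gap: 0.0854
[[353.76348285 175.31467566]
 [314.54171627 182.18846076]] [[354.0, 173.1], [295.8, 142.0], [332.8, 163.0]]
[[456.2 130.4]
 [452.  165.7]
 [433.9 167.9]
 [437.7 131.7]]
```

View pics/wrist16.png

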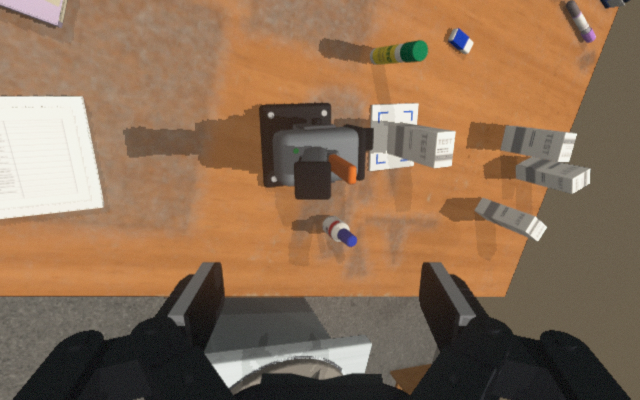

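View pics/scene16.png

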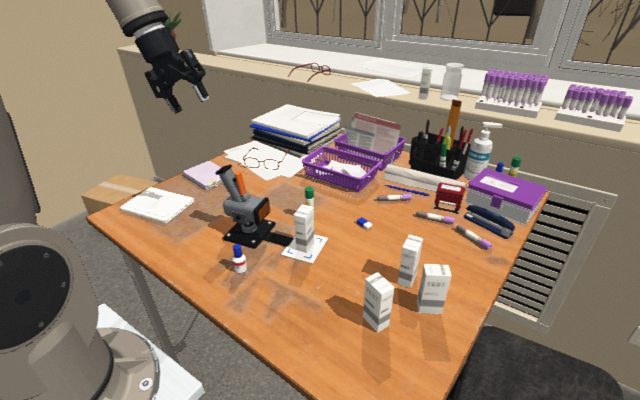

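```bash
python3 -c "
from cell import r
print(r.job_done(), r.observe()['t'])"
```

```text
the job is handed in; nothing more can be done
the job is handed in; nothing more can be done
```

I placed the leftmost carton upright in the marked field, scanned it with the trigger and handed the job in at about 21 s. No verdict was reported.

**Carton:** After release it stands within about 2 mm of the field centre. A broad face is square to the window to within about 1°.

**Scan:** I came down along the pistol grip and closed in small steps. The opening stopped following the command at about 41 mm. I took that as the trigger firm on its switch, which matches about 0.2 rad of trigger travel. I then held it for about 1.5–2 s at a 20 N grip. The scanner leaned only about 0.02 rad, judged from the pictures.

**Last checks:**
- **Trigger:** It is back at rest, with the tip found at (354, 173) against (354, 175) predicted.
- **Scanner:** It is upright and the arm is clear of it.
- **Bystanders:** The glue stick, fluid bottle and eraser look where they were in the camera views.

**What I could not confirm:** I never measured the switch force directly; I inferred it from the stalled opening at the set grip force. The wrist view also put the grip cap 2–4 mm off my model. I corrected only part of that, since it was small against the width of the pads.

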